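# Set the stock tags of the collet bins

### The arm

A 6-joint arm with a two-finger parallel gripper is mounted at the origin on the work surface. World frame = base frame: x ahead of the robot, y to its left, z up, the work surface at z = 0. Lengths are in m, angles in rad, forces in N, time in s.
With the tool pointing down it reaches from about 0.35 to 0.925 m from the base axis. Payload 6.4 kg.
Tool frame: the origin (TCP) lies midway between the tips of the shut fingers; the grasp point (between the pads) lies 19 mm behind it (arm.grasp_offset is the distance from the TCP to the grasp point, in m); z points along the fingers, y is the line along which they close (so a half turn about z gives the same grasp; the last joint's range is limited). The gripper opens to 94 mm and grips with 3 to 60 N. Pads are 16 mm wide; open, the fingers measure 119 mm over their backs; the gripper's body (75 mm by 177 mm) begins 78 mm behind the grasp point.
Start: joints at [0.932, 0.245, 1.558, -0, 1.339, -0.174], TCP at [0.291, 0.581, 0.205] pointing down, gripper open.
Joint ranges: [-3.13, 3.13], [-1.02, 2.26], [0.13, 2.54], [-0.95, 4.09], [0.21, 2.88], [-2.74, 2.74]. Speed limits (rad/s): [2.57, 2.57, 3.14, 3.14, 3.14, 3.14].

### API

Orientations are given as a unit quaternion [w, x, y, z].
In Python, from rig import arm gives the robot as it stands. The module is installed in compiled form; this text tells all that it offers.
- The arm moves only by the tool apply_moves, never from a script. Its argument "targets" is a list of rows, each a list of 3 entries, a list of its own where there are three numbers: the shift along the tool's x, y, z normalised to -1 to 1, where 1 is 40 mm, then the turn, a rotation vector about the tool's x, y, z normalised to -1 to 1, where 1 is 0.12 rad, then the opening, from -1 (shut) to 1 (fully open). In form: [[[dx, dy, dz], [wx, wy, wz], claw], ...]. A call has 1 to 10 rows; each row shifts and turns the commanded pose from where the row before left it, along the tool's axes as they then stand; what a row does not reach is not made up. A row lasts 1/10 s, in which the tool goes at most 50 mm and 8.59 degrees, less where a joint would pass 70% of its speed; a pose out of reach is approached as far as the arm can. A call with a number of a shift or a turn outside -1 to 1 is refused whole. A call with a gripper value outside its range is refused whole. The fingers move at their own pace and stop on an object; "newtons" is the grip in N (left out, the last holds). Time passes only in rows, so rows that do not move let the fingers close. It gives the time, the measured TCP pose, the force, the opening and the grip force at its end, in the units of the state.
- arm.observe(): the state, without advancing time (a new reading comes with each control period).
- arm.read_camera(name): name is "scene" or "top" or "wrist"; returns a dict with "frame" (384x512x3 uint8, red, green, blue), "fx", "fy", "cx", "cy" (pixels), "R" (3x3) and "t" (3): a world point X has camera coordinates R X + t. Camera axes: x right, y down, z forward; pixel columns grow to the right and rows downward; lengths in m; the calibration is good to about 2 mm. A picture is of the moment at which its call begins. There is no depth.
- arm.hand_in(): hands the job in; it is judged then, once.
The state is a dict: "time_s": time; "joint_pos": joint angles; "joint_velocities": joint speeds; "effort": joint torques, N m; "eef_pos": TCP position; "ee_rot": TCP orientation; "contact_force": force on the tool from outside, world axes, zero at the start; "moment": the same for the moment, N m; "grip_width": finger opening in m; "gripper_force": force on a finger pad.
Only numpy, scipy, OpenCV 4.12 (cv2) and the standard library are available. Lean on these libraries where they do the work, as an engineer would, in place of code of your own. Each camera call takes 0.05 s, during which the arm holds its last target. There are 200 camera calls.

### The job

Push the hinged tags on the stock board over with a fingertip, gently, until the tag in front of each full bin lies with its green face up and the tag in front of a bin that is not full (only a single part left in it) lies with its red face up. Tags that are already right stay as they are. Do not grip the tags, and leave the bins and all other things standing where they are.

Things in the scene. Friction and masses are not known exactly. Their poses are not given: they have to be found in the camera images.
- board: Fixed stock board, plywood, flat on the bench: 270 (x) by 660 (y) by 18 mm, origin at the centre of its underside; x points away from the robot, y along the row of tags to the robot's left. Four tags stand 160 mm apart in a row at x = -90 mm; right behind each, 160 mm farther along x, stands the bin it belongs to. Neighbouring tags leave at least 70 mm free between them.
- stand_a: Fixed dark steel stand of one tag, on the board, axes parallel to the board's: base 82 (x) by 34 (y) by 8 mm; origin at the centre of its underside (the board's top face). The hinge pin runs along x, 22 mm above the origin. The tag is a plate 60 mm wide (x), 4 mm thick, reaching 65 mm from the pin, 35 g, green on one face, red on the other.
- tag_a (a joint): Hinge angle of the tag on stand_a, 0 upright. It swings freely, no spring, and rests by its weight on a stop at +0.75 or -0.75. At +0.75 it leans to +y (robot's left), GREEN face up; at -0.75 it leans to -y (robot's right), RED face up. Pushed past upright it falls to the other stop by itself.
- tag_a_edge (a point): Middle of the free edge of the tag on stand_a, 65 mm from the hinge pin.
- stand_b: Fixed dark steel stand of one tag, on the board, axes parallel to the board's: base 82 (x) by 34 (y) by 8 mm; origin at the centre of its underside (the board's top face). The hinge pin runs along x, 22 mm above the origin. The tag is a plate 60 mm wide (x), 4 mm thick, reaching 65 mm from the pin, 35 g, green on one face, red on the other.
- tag_b (a joint): Hinge angle of the tag on stand_b, 0 upright. It swings freely, no spring, and rests by its weight on a stop at +0.75 or -0.75. At +0.75 it leans to +y (robot's left), GREEN face up; at -0.75 it leans to -y (robot's right), RED face up. Pushed past upright it falls to the other stop by itself.
- tag_b_edge (a point): Middle of the free edge of the tag on stand_b, 65 mm from the hinge pin.
- stand_c: Fixed dark steel stand of one tag, on the board, axes parallel to the board's: base 82 (x) by 34 (y) by 8 mm; origin at the centre of its underside (the board's top face). The hinge pin runs along x, 22 mm above the origin. The tag is a plate 60 mm wide (x), 4 mm thick, reaching 65 mm from the pin, 35 g, green on one face, red on the other.
- tag_c (a joint): Hinge angle of the tag on stand_c, 0 upright. It swings freely, no spring, and rests by its weight on a stop at +0.75 or -0.75. At +0.75 it leans to +y (robot's left), GREEN face up; at -0.75 it leans to -y (robot's right), RED face up. Pushed past upright it falls to the other stop by itself.
- tag_c_edge (a point): Middle of the free edge of the tag on stand_c, 65 mm from the hinge pin.
- stand_d: Fixed dark steel stand of one tag, on the board, axes parallel to the board's: base 82 (x) by 34 (y) by 8 mm; origin at the centre of its underside (the board's top face). The hinge pin runs along x, 22 mm above the origin. The tag is a plate 60 mm wide (x), 4 mm thick, reaching 65 mm from the pin, 35 g, green on one face, red on the other.
- tag_d (a joint): Hinge angle of the tag on stand_d, 0 upright. It swings freely, no spring, and rests by its weight on a stop at +0.75 or -0.75. At +0.75 it leans to +y (robot's left), GREEN face up; at -0.75 it leans to -y (robot's right), RED face up. Pushed past upright it falls to the other stop by itself.
- tag_d_edge (a point): Middle of the free edge of the tag on stand_d, 65 mm from the hinge pin.
- bin_full_blue: Blue open bin, 110 (x) by 100 (y) by 50 mm high, rims 108 mm wide in y; loose; origin at the centre of its underside. FULL: heaped with steel collets up to about 65 mm high.
- bin_full_grey: Grey open bin, 110 (x) by 100 (y) by 50 mm high, rims 108 mm wide in y; loose; origin at the centre of its underside. FULL: heaped with brass and steel clamp nuts up to about 65 mm high.
- bin_pins_blue: Blue open bin, 110 (x) by 100 (y) by 50 mm high, rims 108 mm wide in y; loose; origin at the centre of its underside. FULL: heaped with steel pins up to about 65 mm high.
- bin_low_grey: Grey open bin, 110 (x) by 100 (y) by 50 mm high, rims 108 mm wide in y; loose; origin at the centre of its underside. NOT full: a single steel pin is left on its floor.
- collet: Bystander: loose upright steel collet between two bins, 32 mm across, 46 mm high; origin under its centre.
- centre_punch: Bystander: loose upright brass punch between two bins, 22 mm across, 50 mm high; origin under its centre.
- chuck: Bystander: loose dark drill chuck standing left of the board, 50 mm across, 70 mm high; origin under its centre.
- gauge_case: Bystander: loose wooden gauge case right of the board, 80 by 110 by 45 mm high; origin under its centre.
- screwdriver: Bystander: loose screwdriver with a red handle, 160 mm long, lying left of the board.
- oil_jar: Bystander: loose amber jar right of the board, 60 mm across, 90 mm high; origin under its centre.
Mind the look-alikes: they are no part of the job. What is shaped like the bin_pins_blue but purple is not meant. What is shaped like the bin_full_grey but purple is not meant.

How it is judged:
By the outcome, as a careful person would: the job done as asked, in the order asked, and still so for the second after the job is handed in, with the robot touching nothing.
It also fails if it takes over 64 s, if anything falls off the work surface, if the arm or the gripper's body presses on something with over 40 N, if the wrist force passes 120 N, or if a joint passes its speed limit or range.

## Working session

There is one attempt and no reset: what is moved stays moved. The work goes in short steps, Python scripts to look and compute and a tool call to move; the robot and the scene stay as the last step left them, time stands still between calls to the robot, and variables do not carry over. Pictures are saved under pics/ and viewed, at most 10 in all, crops included, and the job is handed in when it is done.

Besides the shell and the picture viewer there is one more tool, called as name([rows], argument=value, ...), one row to a line, values as JSON. apply_moves: Moves the arm, as the interface text tells. Its arguments: {"type":"object","properties":{"targets":{"type":"array"},"newtons":{"type":"number"}},"required":["targets"]}

```bash
mkdir -p pics; python3 - <<'E'
from rig import arm
import cv2,numpy as np,pickle
d={}
for n in("scene","top"):
    c=arm.read_camera(n);d[n]=c;cv2.imwrite(f"pics/{n}.png",cv2.resize(c["frame"][:,:,::-1],(800,600),interpolation=cv2.INTER_CUBIC))
    print(n,c["fx"],c["cx"],c["cy"],np.round(c["R"],3).tolist(),np.round(c["t"],3))
pickle.dump(d,open("d.pkl","wb"))
s=arm.observe();print(s["time_s"],s["eef_pos"],s["ee_rot"],s["grip_width"],s["contact_force"])
E
```

```text
scene 382.7132310618373 254.78322835993336 193.54454807683064 [[0.457, 0.889, -0.006], [0.674, -0.351, -0.65], [-0.581, 0.293, -0.76]] [-0.235 -0.284  1.556]
top 367.0831787424765 253.28784389223418 195.22935502937938 [[-0.013, -1.0, 0.01], [-0.999, 0.013, -0.034], [0.034, -0.01, -0.999]] [0.009 0.524 1.313]
0.1 [0.29102991 0.58059966 0.20446314] [-3.37402190e-04  2.30314467e-01  9.73115870e-01 -7.97013771e-04] 0.0939640124746882 [ 0.09409948  0.23068605 -0.92568181]
```

View pics/scene.png

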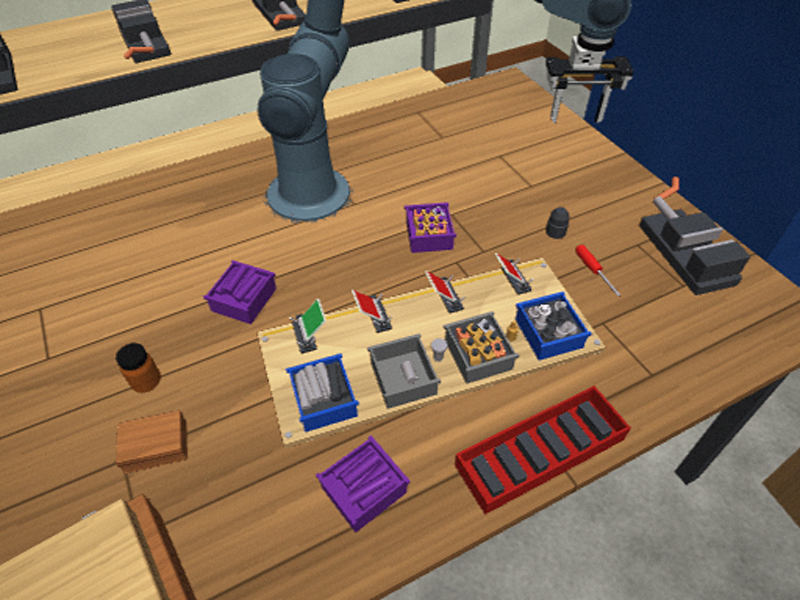

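View pics/top.png

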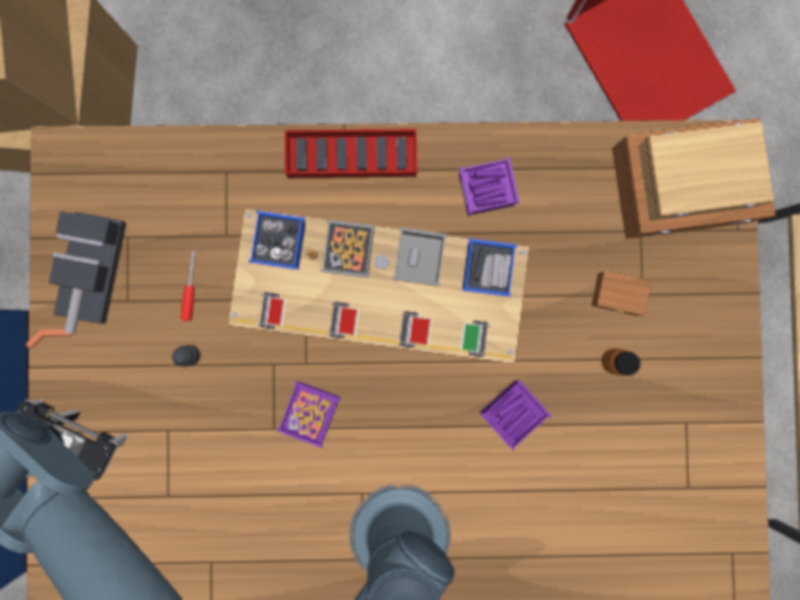

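```bash
cat >h.py <<'E'
import numpy as np
def ray(c,u,v):
    d=np.array([(u-c["cx"])/c["fx"],(v-c["cy"])/c["fy"],1.]);return -c["R"].T@c["t"],c["R"].T@d
def onz(c,u,v,z):
    o,d=ray(c,u,v);return o+d*(z-o[2])/d[2]
def tri(a,pa,b,pb):
    o1,d1=ray(a,*pa);o2,d2=ray(b,*pb)
    s=np.linalg.lstsq(np.stack([d1,-d2],1),o2-o1,rcond=None)[0]
    p,q=o1+s[0]*d1,o2+s[1]*d2;return (p+q)/2,np.linalg.norm(p-q)
E
python3 - <<'E'
import pickle,cv2,numpy as np;from h import *
d=pickle.load(open("d.pkl","rb"));B={}
roi={"scene":(180,150,350,230),"top":(155,180,320,235)}
for n,(x0,y0,x1,y1) in roi.items():
    h=cv2.cvtColor(d[n]["frame"],cv2.COLOR_RGB2HSV);H,S,V=cv2.split(h)
    ok=(S>140)&(V>60)
    L=[]
    for nm,m in(("red",((H<6)|(H>174))&ok),("green",(H>45)&(H<85)&ok)):
        m=m.astype(np.uint8);k=np.zeros_like(m);k[y0:y1,x0:x1]=m[y0:y1,x0:x1]
        N,_,st,ce=cv2.connectedComponentsWithStats(k)
        L+=[(ce[i],nm,st[i,4]) for i in range(1,N) if st[i,4]>25]
    L.sort(key=lambda t:t[0][0] if n=="top" else -t[0][0]);B[n]=L
    print(n,[(np.round(c,1).tolist(),m,int(a)) for c,m,a in L])
P=[]
for a,b in zip(B["top"],B["scene"]):
    p,e=tri(d["top"],a[0],d["scene"],b[0]);P.append(p);print(a[1],b[1],np.round(p,4),round(e,4), np.round(onz(d["top"],*a[0],.064),4))
print([np.linalg.norm(P[i+1]-P[i]) for i in range(len(P)-1)])
y=P[0]-P[2];print("board yaw",np.arctan2(-y[0],y[1]))
a=d["top"]["frame"][130:235,140:345,::-1];cv2.imwrite("pics/crop.png",cv2.resize(a,None,fx=3.9,fy=3.9,interpolation=cv2.INTER_CUBIC))
E
```

```text
scene [([325.8, 170.3], 'red', 52), ([281.3, 181.9], 'red', 85), ([234.5, 194.1], 'red', 117), ([199.8, 203.5], 'green', 159)]
top [([175.8, 198.8], 'red', 106), ([222.1, 205.0], 'red', 127), ([268.2, 211.4], 'red', 152), ([300.9, 215.6], 'green', 77)]
red red [0.5135 0.2679 0.0698] 0.0003 [0.5136 0.269  0.064 ]
red red [0.4902 0.1096 0.07  ] 0.0003 [0.4902 0.11   0.064 ]
red red [ 0.4662 -0.0482  0.0691] 0.0001 [ 0.4662 -0.0485  0.064 ]
green green [ 0.4502 -0.1604  0.0681] 0.0001 [ 0.4501 -0.161   0.064 ]
[np.float64(0.16003607705102246), np.float64(0.1596459463287561), np.float64(0.11329111008041362)]
board yaw -0.14846217865379138
```

View pics/crop.png

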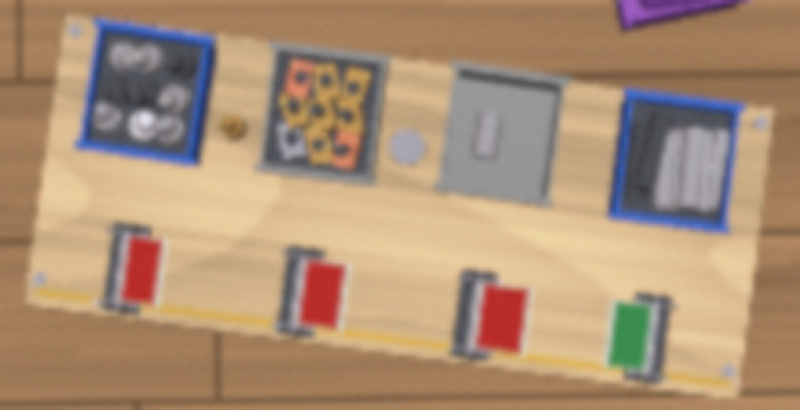

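The crop shows collets, nuts, a single pin and pins in the bins, left to right. The tags are at crop pixels (140,270) red, (322,293) red, (500,318) red and (630,335) green. The left two full bins have red tags, so those two must go to green, pushed toward +y. The right two tags are already correct.

apply_moves([
  [[0,0,0],[0,0,-0.88],-1],
  [[0,0,0],[0,0,-0.88],-1],
  [[0,0,0],[0,0,-0.88],-1],
  [[-0.444,-0.56,0],[0,0,0],-1],
  [[-0.444,-0.56,0],[0,0,0],-1],
  [[-0.444,-0.56,0],[0,0,0],-1],
  [[-0.444,-0.56,0],[0,0,0],-1],
  [[-0.444,-0.56,0],[0,0,0],-1],
  [[-0.444,-0.56,0],[0,0,0],-1],
  [[-0.444,-0.56,0],[0,0,0],-1],
])

```text
time_s: 1.1
eef_pos: [0.3914, 0.4064, 0.205]
ee_rot: [-0.0, 0.074, 0.997, -0.0]
contact_force: [0.8, -0.2, 1.0]
grip_width: 0.0173
gripper_force: 0.0
```

apply_moves([
  [[-0.444,-0.56,0],[0,0,0],-1],
  [[-0.444,-0.56,0],[0,0,0],-1],
  [[-0.444,-0.56,0],[0,0,0],-1],
  [[-0.444,-0.56,0],[0,0,0],-1],
  [[-0.444,-0.56,0],[0,0,0],-1],
  [[-0.444,-0.56,0],[0,0,0],-1],
  [[-0.444,-0.56,0],[0,0,0],-1],
  [[-0.444,-0.56,0],[0,0,0],-1],
  [[0,0,0],[0,0,0],-1],
  [[0,0,0],[0,0,0],-1],
])

```text
time_s: 2.1
eef_pos: [0.505, 0.2093, 0.205]
ee_rot: [-0.001, 0.074, 0.997, 0.0]
contact_force: [-0.6, 0.5, -0.3]
grip_width: 0.0006
gripper_force: 0.0
```

apply_moves([
  [[0,0,0.5],[0,0,0],-1],
  [[0,0,0.5],[0,0,0],-1],
  [[0,0,0.5],[0,0,0],-1],
  [[0,0,0.5],[0,0,0],-1],
  [[0,0,0.5],[0,0,0],-1],
  [[0,0,0.5],[0,0,0],-1],
  [[0,0,0.5],[0,0,0],-1],
  [[0,0,0],[0,0,0],-1],
])

```text
time_s: 2.9
eef_pos: [0.5021, 0.2101, 0.0625]
ee_rot: [-0.003, 0.073, 0.997, -0.001]
contact_force: [0.2, -0.7, -0.7]
grip_width: 0.0005
gripper_force: 0.0
```

```bash
python3 - <<'E'
from rig import arm
import cv2
c=arm.read_camera("scene")["frame"][130:260,160:400,::-1]
cv2.imwrite("pics/s2.png",cv2.resize(c,None,fx=3.3,fy=3.3,interpolation=cv2.INTER_CUBIC))
print(arm.observe()["contact_force"],arm.observe()["eef_pos"])
E
```

```text
[-0.11760347 -0.39742397  0.82746371] [0.50350842 0.21022743 0.06424756]
```

View pics/s2.png

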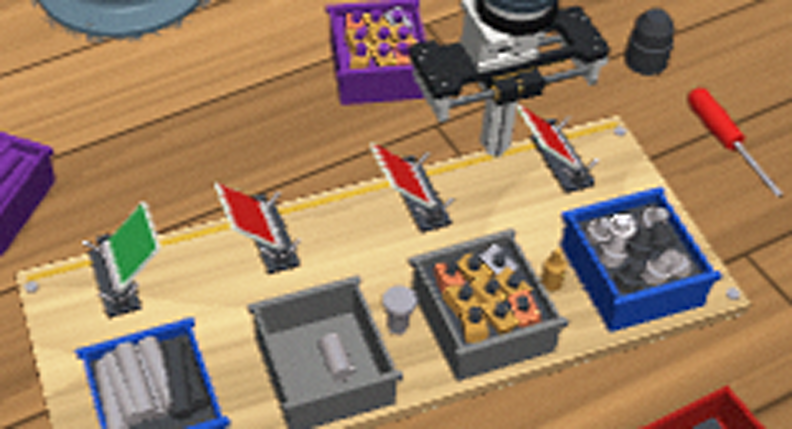

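The shut finger is at crop (497,140), just right of the left red tag at (548,135), with clearance to it. Next is a slow push to the left.

apply_moves([
  [[0,0.15,0],[0,0,0],-1],
  [[0,0.15,0],[0,0,0],-1],
  [[0,0.15,0],[0,0,0],-1],
  [[0,0.15,0],[0,0,0],-1],
  [[0,0.15,0],[0,0,0],-1],
  [[0,0.15,0],[0,0,0],-1],
  [[0,0.15,0],[0,0,0],-1],
  [[0,0.15,0],[0,0,0],-1],
  [[0,0.15,0],[0,0,0],-1],
  [[0,0.15,0],[0,0,0],-1],
])

```text
time_s: 3.95
eef_pos: [0.5142, 0.2693, 0.0654]
ee_rot: [-0.0, 0.074, 0.997, 0.0]
contact_force: [0.0, 0.1, 0.5]
grip_width: 0.0005
gripper_force: 0.0
```

apply_moves([
  [[0,0.15,0],[0,0,0],-1],
  [[0,0.15,0],[0,0,0],-1],
  [[0,0.15,0],[0,0,0],-1],
  [[0,0,0],[0,0,0],-1],
  [[0,0,0],[0,0,0],-1],
  [[0,0,0],[0,0,0],-1],
])

```text
time_s: 4.55
eef_pos: [0.5167, 0.2864, 0.0654]
ee_rot: [-0.0, 0.074, 0.997, -0.0]
contact_force: [-0.2, -0.1, -0.5]
grip_width: 0.0008
gripper_force: 0.0
```

```bash
python3 - <<'E'
from rig import arm
import cv2
c=arm.read_camera("scene")["frame"][130:260,160:400,::-1]
cv2.imwrite("pics/s3.png",cv2.resize(c,None,fx=3.3,fy=3.3,interpolation=cv2.INTER_CUBIC))
E
```

```text
(no output)
```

View pics/s3.png

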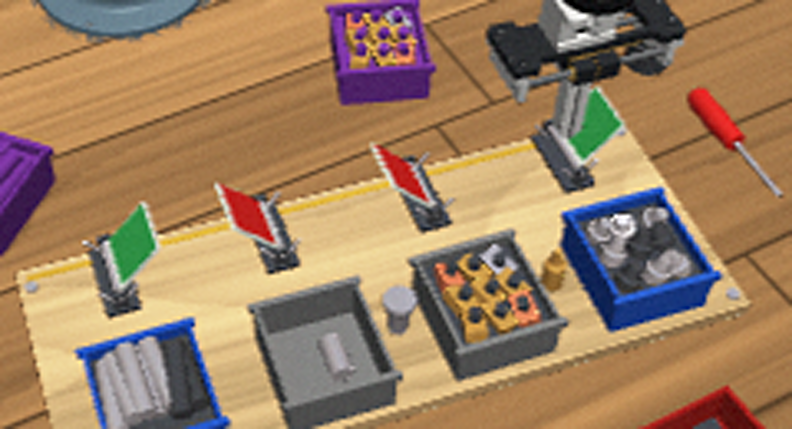

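The left tag now lies green face up at crop (597,125). Lift and repeat for the second tag.

apply_moves([
  [[0,-0.2,0],[0,0,0],-1],
  [[0,0,-0.5],[0,0,0],-1],
  [[0,0,-0.5],[0,0,0],-1],
  [[0,0,-0.5],[0,0,0],-1],
  [[0,0,-0.5],[0,0,0],-1],
  [[0,0,-0.5],[0,0,0],-1],
  [[0,0,0],[0,0,0],-1],
])

```text
time_s: 5.3
eef_pos: [0.5175, 0.2787, 0.1687]
ee_rot: [0.003, 0.074, 0.997, 0.001]
contact_force: [0.4, 0.3, -0.4]
grip_width: 0.0005
gripper_force: 0.0
```

apply_moves([
  [[0,-0.72,0],[0,0,0],-1],
  [[0,-0.72,0],[0,0,0],-1],
  [[0,-0.72,0],[0,0,0],-1],
  [[0,-0.72,0],[0,0,0],-1],
  [[0,-0.72,0],[0,0,0],-1],
  [[0,-0.72,0],[0,0,0],-1],
  [[0,-0.72,0],[0,0,0],-1],
  [[0,-0.72,0],[0,0,0],-1],
  [[0,0,0],[0,0,0],-1],
  [[0,0,0],[0,0,0],-1],
])

```text
time_s: 6.3
eef_pos: [0.4811, 0.0506, 0.1646]
ee_rot: [-0.001, 0.075, 0.997, 0.0]
contact_force: [-0.4, -0.8, -0.4]
grip_width: -0.0002
gripper_force: 0.0
```

apply_moves([
  [[0,0,0.5],[0,0,0],-1],
  [[0,0,0.5],[0,0,0],-1],
  [[0,0,0.5],[0,0,0],-1],
  [[0,0,0.5],[0,0,0],-1],
  [[0,0,0.5],[0,0,0],-1],
  [[0,0,0],[0,0,0],-1],
  [[0,0,0],[0,0,0],-1],
])

```text
time_s: 7.0
eef_pos: [0.4815, 0.0516, 0.0653]
ee_rot: [-0.0, 0.073, 0.997, 0.0]
contact_force: [-0.6, -0.3, 0.6]
grip_width: 0.0008
gripper_force: 0.0
```

apply_moves([
  [[0,0.15,0],[0,0,0],-1],
  [[0,0.15,0],[0,0,0],-1],
  [[0,0.15,0],[0,0,0],-1],
  [[0,0.15,0],[0,0,0],-1],
  [[0,0.15,0],[0,0,0],-1],
  [[0,0.15,0],[0,0,0],-1],
  [[0,0.15,0],[0,0,0],-1],
  [[0,0.15,0],[0,0,0],-1],
  [[0,0.15,0],[0,0,0],-1],
  [[0,0.15,0],[0,0,0],-1],
])

```text
time_s: 8.0
eef_pos: [0.4905, 0.1107, 0.0654]
ee_rot: [-0.0, 0.074, 0.997, 0.0]
contact_force: [0.1, -0.2, 0.3]
grip_width: 0.0004
gripper_force: 0.0
```

apply_moves([
  [[0,0.15,0],[0,0,0],-1],
  [[0,0.15,0],[0,0,0],-1],
  [[0,0.15,0],[0,0,0],-1],
  [[0,0,0],[0,0,0],-1],
  [[0,0,0],[0,0,0],-1],
  [[0,0,0],[0,0,0],-1],
])

```text
time_s: 8.6
eef_pos: [0.4931, 0.1278, 0.0654]
ee_rot: [-0.0, 0.074, 0.997, -0.0]
contact_force: [0.2, -0.0, 0.6]
grip_width: 0.0005
gripper_force: 0.0
```

apply_moves([
  [[0,-0.2,0],[0,0,0],-1],
  [[0,0,-0.5],[0,0,0],-1],
  [[0,0,-0.5],[0,0,0],-1],
  [[0,0,-0.5],[0,0,0],-1],
  [[0,0,-0.5],[0,0,0],-1],
  [[0,0,-0.5],[0,0,0],-1],
  [[0,0,-0.5],[0,0,0],-1],
  [[0,0,0],[0,0,0],-1],
  [[0,0,0],[0,0,0],-1],
  [[0,0,0],[0,0,0],-1],
])

```text
time_s: 9.6
eef_pos: [0.4911, 0.1198, 0.1839]
ee_rot: [-0.001, 0.074, 0.997, -0.0]
contact_force: [0.6, -0.3, -0.6]
grip_width: 0.0005
gripper_force: 0.0
```

```bash
python3 - <<'E'
from rig import arm
import cv2
c=arm.read_camera("scene")["frame"][130:260,160:400,::-1]
cv2.imwrite("pics/s4.png",cv2.resize(c,None,fx=3.3,fy=3.3,interpolation=cv2.INTER_CUBIC))
E
```

```text
(no output)
```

View pics/s4.png

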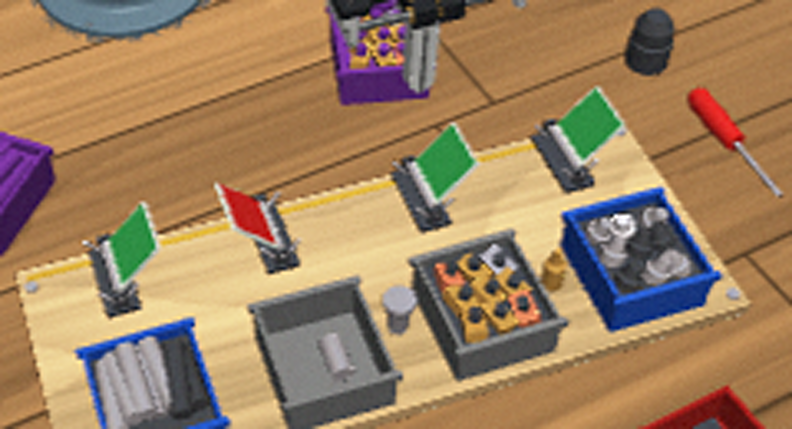

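The tags at crop (590,125), (445,160) and (135,240) are green in front of full bins. The tag at (248,213) is red in front of the low bin. The arm is clear and nothing else has moved.

```bash
python3 -c "
from rig import arm
print(arm.hand_in())"
```

```text
the job is handed in; nothing more can be done
None
```

The job is handed in: I pushed the two left tags over to green, and the other two (red at the low bin, green at the pins bin) were already right and left alone; the final picture shows all four correct and nothing else moved.

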